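# Close a lens mould on its dowels and hold it shut

## Robot

A 6-joint arm with a two-finger parallel gripper is mounted at the origin on the work surface. World frame = base frame: x ahead of the robot, y to its left, z up, the work surface at z = 0. Lengths are in m, angles in rad, forces in N, time in s.
With the tool pointing down it reaches from about 0.35 to 0.85 m from the base axis. Payload 8.1 kg.
Tool frame: the origin (TCP) lies between the finger pads; the fingertips stand 14 mm ahead of it and the grasp point (between the pads) lies 5 mm behind it (robot.tip_reach is the z of the fingertips in the tool frame, in m); z points along the fingers, y is the line along which they close (so a half turn about z gives the same grasp; the last joint's range is limited). The gripper opens to 93 mm and grips with 3 to 60 N. Pads are 15 mm wide; open, the fingers measure 128 mm over their backs; the gripper's body (75 mm by 188 mm) begins 65 mm behind the grasp point.
Start: joints at [-1.426, 0.13, 1.488, -0, 1.523, -0.085], TCP at [0.137, -0.584, 0.233] pointing down, gripper open.
Joint ranges: [-2.96, 2.96], [-0.89, 2.26], [0.02, 2.5], [-1.34, 4.48], [0, 2.73], [-2.66, 2.66]. Speed limits (rad/s): [2.39, 2.39, 2.79, 3.14, 3.14, 3.14].

## Interface

Orientations are given as a rotation vector (axis times angle).
In Python, from plant import robot gives the robot as it stands. The module is installed in compiled form; this text tells all that it offers.
- The arm moves only by the shell command python3 -m handwheel 'ROWS' [FORCE]. ROWS is JSON, a list of rows, each a list of 7 numbers: the closure, from -1 (fully open) to 1 (shut), then the shift along the tool's x, y, z each as a share of 100 cm, from -1 to 1, then the turn, a rotation vector about the tool's x, y, z each as a share of 180 degrees, from -1 to 1. In form: [[grip, tx, ty, tz, rx, ry, rz], ...]. A call has 1 to 20 rows; each row is the pose to reach, as a shift and turn from the pose commanded when the call began, along the tool's axes at that moment, turning the shorter way round; what a row does not reach only later rows make up. A row lasts 1/8 s, in which the tool goes at most 62.5 mm and 10.7 degrees, less where a joint would pass 70% of its speed; a pose out of reach is approached as far as the arm can. A call with a number of a shift or a turn outside -1 to 1 is refused whole. A call with a gripper value outside its range is refused whole. The fingers move at their own pace and stop on an object; FORCE is the grip in N (left out, the last holds). Time passes only in rows, so rows that repeat a pose let the fingers close. It gives the time, the measured TCP pose, the force, the opening and the grip force at its end, in the units of the state.
- robot.read_state(): the state, without advancing time (a new reading comes with each control period).
- robot.read_camera(name): name is "scene" or "top"; returns a dict with "frame" (420x560x3 uint8, red, green, blue), "fx", "fy", "cx", "cy" (pixels), "k1" (the pictures are not rectified: a ray, as slopes to the right and down, at radius r is drawn at 1 + k1 r^2 times it, then the intrinsics apply), "rvec" (rotation vector, rad) and "tvec" (3), from world to camera coordinates, as OpenCV has them. Camera axes: x right, y down, z forward; pixel columns grow to the right and rows downward; lengths in m; the calibration is good to about 2 mm. A picture is of the moment at which its call begins. There is no depth.
- robot.close_job(): hands the job in; it is judged then, once.
Trained networks look in a picture, given as the dict that the camera call returned (one of the last four; its "shot" number tells which), for a name from the list of things; names that differ only in an ending like _2 or _b are one class to them, and where a whole thing is asked for, a point or a joint stands for the part that bears it (a point fixed in the world has none). Each returns a list of dicts, best first, with "conf" (0 to 1); they miss things now and then, are a little off and sometimes report something else, mostly with a low value. They report only what shows in the picture. A call takes as long as a camera call. They do not tell look-alikes from the thing itself.
- robot.regions_of(picture, name): "mask" (420x560 bool, what is visible of it) and "rect" ([left, top, right, bottom] in pixels, round what is visible of it).
The state is a dict: "t": time; "q": joint angles; "dq": joint speeds; "joint_torque": joint torques, N m; "tool_pos": TCP position; "orientation": TCP orientation; "force": force on the tool from outside, world axes, zero at the start; "wrist_torque": the same for the moment, N m; "opening": finger opening in m; "gripper_force": force on a finger pad.
Only numpy, scipy, OpenCV 4.12 (cv2) and the standard library are available. Lean on these libraries where they do the work, as an engineer would, in place of code of your own. Each camera call takes 0.05 s, during which the arm holds its last target. There are 200 camera calls.

## Task

Crank the red handle of the handwheel to wind the mould's lower half out from under the press until the carriage's black pointer stands at the red line on the white rule. Then lift the top half by its blue handle, set it squarely on the two dowel pins and push it fully down against the springs until the two halves are flush, and finish while still holding it pressed shut. Leave the three loose discs where they lie.

Things in the scene. Friction and masses are not known exactly. Their poses are not given: they have to be found in the camera images.
- handwheel (a joint): angle (rad) of the steel handwheel, 116 mm across, flat on a green gear box at one end of the slide; vertical axis, grows counter-clockwise seen from above. Each rad of growth moves the geared carriage 30 mm towards the handwheel. Starts at 0 to 1.2; the pointer meets the red line at about 5.33; end stop 6.2. Stays where it is left; turning takes 3 to 6 N at the handle.
- wheel_axis (a point): point on the handwheel's axis, on the top face of its rim, 72 mm above the bench. Its y axis points along the slide, from the handwheel towards the press. Fixed during a run.
- crank_top (a point): centre of the top of the red upright crank handle: a cylinder 18 mm across, 45 mm tall, spinning freely on its own axis (its frame means nothing), 45 mm from the wheel's axis, top 118 mm above the bench. At handwheel value q it lies, seen from the wheel axis, at an angle q counter-clockwise from the y axis of wheel_axis (towards the press at 0).
- pointer (a point): the black pointer bar (6 mm wide, on the carriage centre line) on the far side of the carriage, above the white rule; it moves with the carriage.
- mark (a point): middle of the red line across the white rule beside the slide bed: the loading position. Its y axis points along the slide away from the handwheel, towards the press; the pointer is at the mark when its y in this frame is 0 (it starts 124 to 160 mm on the press side). Its z is up.
- seat (a point): centre of the top face (the seat) of the lower mould half, a dark grey anodised plate 116 mm (x) by 84 mm (y) on the carriage, 68 mm above the bench; z up, y along the slide towards the press. Two dowel pins stand on it at x = +44 and -44 mm, y = 0.
- dowel_a (a point): tip of the steel dowel pin at x = +44 mm of the seat, 19 mm above it. Both pins: 10 mm across, straight for 12 mm, then a cone 7 mm tall tapering to 3 mm across.
- dowel_b (a point): tip of the other dowel pin, at x = -44 mm of the seat.
- ruby_top (a point): top centre of the ruby glass disc, 52 mm across, in the middle of the lower half, standing 4 mm proud of the seat on a sprung pad. It carries the top half's own weight without sinking; pushing it flush takes 12 N in all, of which the top half's weight gives about 4 N.
- ram (a point): underside of the press's ram plate, 135 mm above the bench, over the slide, 165 mm on the press side of the mark. The iron press head above it is 85 mm wide and overhangs the slide from 125 mm on the press side of the mark onwards, from 190 to 290 mm above the bench. Fixed.
- top_half: the mould's top half, loose, lying right way up on the bench: a dark grey anodised plate 116 mm (x) by 84 mm (y) by 12 mm with a clear lens in the middle, about 0.4 kg. Origin at the centre of the underside, z up. Two through holes 12.5 mm across at x = +44 and -44 mm, y = 0; it fits either way round. On top a blue bridge handle runs along y: a bar 16 mm wide (x), 76 mm long (y), from 22 to 48 mm above the underside, on two feet at its ends.
- lens_blank: loose clear glass disc 68 mm across, 12 mm thick; origin at the centre of its underside. Leave alone.
- rubber_pad: loose black rubber press pad, disc 76 mm across, 10 mm thick; origin at the centre of its underside. Leave alone.
- spare_ruby: loose ruby glass disc 60 mm across, 8 mm thick; origin at the centre of its underside. Leave alone.
There are look-alikes about, which are no part of the job. What is shaped like the top_half but green or yellow is not meant.

How it is judged:
By the outcome, as a careful person would: the job done as asked, in the order asked, and still so for the second after the job is handed in, while the arm keeps its last pose, push and grip.
It also fails if it takes over 61 s, if anything falls off the work surface, if the arm or the gripper's body presses on something with over 40 N, if the wrist force passes 120 N, or if a joint passes its speed limit or range.

## Working session

There is one attempt and no reset: what is moved stays moved. The work goes in short steps, Python scripts to look and compute and a shell command to move; the robot and the scene stay as the last step left them, time stands still between calls to the robot, and variables do not carry over. Pictures are saved under pics/ and viewed, at most 11 in all, crops included, and the job is handed in when it is done.

```bash
mkdir -p pics
cat > h.py <<'E'
import numpy as np, cv2
from scipy.spatial.transform import Rotation as R
from plant import robot
def ray(p,uv):
    s=((uv[0]-p['cx'])/p['fx'],(uv[1]-p['cy'])/p['fy']); d=np.array(s)
    u=d.copy()
    for _ in range(20): u=d/(1+p['k1']*(u@u))
    M=R.from_rotvec(p['rvec']).as_matrix(); t=np.array(p['tvec'])
    return -M.T@t, M.T@np.array([u[0],u[1],1.])
def at(p,uv,z):
    o,d=ray(p,uv); return o+d*(z-o[2])/d[2]
def proj(p,X):
    M=R.from_rotvec(p['rvec']).as_matrix(); c=M@np.array(X)+np.array(p['tvec']); s=c[:2]/c[2]
    s=s*(1+p['k1']*(s@s)); return np.array([s[0]*p['fx']+p['cx'],s[1]*p['fy']+p['cy']])
def save(p,n,crop=None,k=1):
    f=p['frame'][:,:,::-1]
    if crop: f=f[crop[1]:crop[3],crop[0]:crop[2]]
    cv2.imwrite('pics/'+n,cv2.resize(f,None,fx=k,fy=k,interpolation=cv2.INTER_CUBIC))
def cen(m):
    v,u=np.nonzero(m); return np.array([u.mean(),v.mean()])
def tool(X,s=None):
    s=s or robot.read_state(); return R.from_rotvec(s['orientation']).as_matrix().T@(np.array(X)-np.array(s['tool_pos']))
E
python3 - <<'E'
from h import *
np.set_printoptions(precision=3,suppress=True)
for c in ['scene','top']:
    p=robot.read_camera(c); save(p,c+'0.png')
    print(c,p['fx'],p['k1'],ray(p,(280,210)))
    for n in ['handwheel','crank_top','pointer','top_half','dowel_a','ruby_top','seat','lens_blank','rubber_pad','spare_ruby']:
        print(n,[(round(r['conf'],2),r['rect'],cen(r['mask'])) for r in robot.regions_of(p,n)][:4])
s=robot.read_state();print(s['orientation'],R.from_rotvec(s['orientation']).as_matrix(),s['t'],s['opening'])
E
```

```text
scene 491.0252686992664 -0.04787600276630064 (array([ 1.083, -0.899,  0.861]), array([-0.446,  0.626, -0.639]))
handwheel []
crank_top [(0.62, [286.4, 190.4, 297.6, 207.1], array([293.009, 199.697])), (0.5, [274.1, 21.7, 457.7, 253.9], array([361.749, 159.743])), (0.2, [333.3, 153.5, 386.7, 188.6], array([360.02 , 171.976]))]
pointer [(0.88, [335.5, 153.0, 388.2, 188.8], array([359.976, 171.667]))]
top_half [(0.88, [175.4, 259.3, 236.4, 306.0], array([206.862, 283.161])), (0.86, [106.2, 296.9, 176.3, 358.0], array([140.634, 326.167])), (0.62, [199.7, 327.6, 252.3, 385.7], array([226.138, 353.296])), (0.58, [203.9, 199.7, 253.1, 234.5], array([228.404, 216.931]))]
dowel_a [(0.64, [333.3, 153.8, 385.0, 190.2], array([359.876, 171.645]))]
ruby_top [(0.49, [350.5, 158.6, 372.4, 173.8], array([361.049, 165.58 ]))]
seat [(0.72, [335.5, 156.0, 386.4, 187.4], array([359.515, 171.602])), (0.24, [274.9, 23.5, 457.4, 255.5], array([361.909, 159.515]))]
lens_blank [(0.97, [264.5, 296.6, 291.1, 322.8], array([277.16 , 310.078]))]
rubber_pad [(0.84, [311.5, 150.2, 335.4, 164.2], array([323.717, 15
[... 754 characters left out ...]
(0.64, [355.0, 213.8, 401.4, 267.2], array([378.066, 239.886]))]
dowel_a [(0.94, [135.5, 158.3, 184.7, 216.5], array([160.061, 190.039])), (0.74, [166.2, 249.2, 190.5, 275.1], array([176.667, 261.971]))]
ruby_top [(0.98, [141.7, 172.7, 171.4, 200.7], array([156.206, 188.395]))]
seat [(0.84, [136.0, 156.0, 180.3, 213.5], array([160.016, 189.953]))]
lens_blank [(0.81, [353.1, 159.7, 378.1, 182.0], array([364.191, 170.774]))]
rubber_pad [(0.64, [107.3, 243.2, 140.1, 276.4], array([125.503, 259.043]))]
spare_ruby [(0.67, [166.3, 250.5, 187.9, 274.9], array([176.399, 262.139]))]
[ 3.121  0.36  -0.   ] [[ 0.974  0.228 -0.   ]
 [ 0.228 -0.974 -0.   ]
 [-0.     0.    -1.   ]] 1.1 0.09271571057379933
```

View pics/scene0.png

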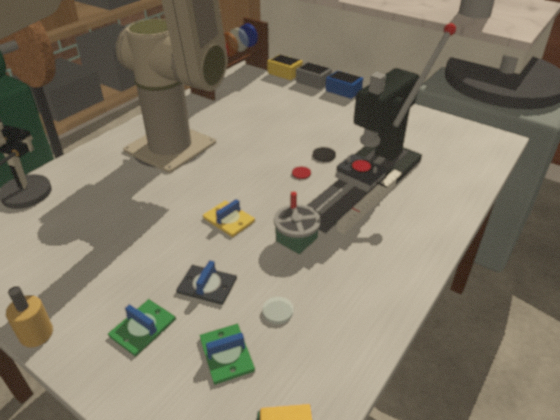

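View pics/top0.png

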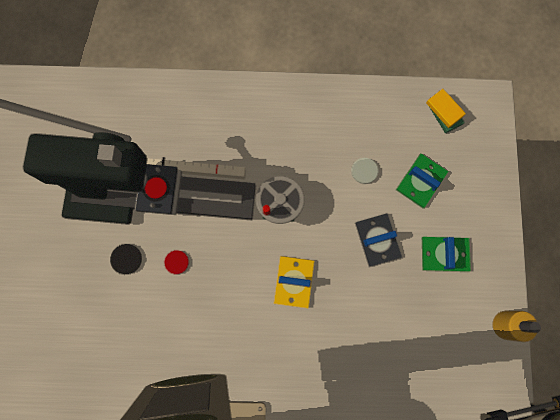

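The top view shows four plate candidates. Dark grey is at (378,240), green at (421,180) and (446,254), and yellow at (295,282), plus a yellow/green stack at (446,110). Only the one at (378,240) is dark grey with a blue handle, so that is top_half. The wheel is at (280,200) with its red handle at (266,210), and the red mark is at (217,169).

Run:
```python
from h import *
np.set_printoptions(precision=4,suppress=True)
p=robot.read_camera('top'); save(p,'c1.png',(130,140,410,270),2.8)
q=robot.read_camera('scene')
hsv=cv2.cvtColor(p['frame'],cv2.COLOR_RGB2HSV)
red=((hsv[...,0]<8)|(hsv[...,0]>172))&(hsv[...,1]>110)&(hsv[...,2]>60)
n,l,st,ce=cv2.connectedComponentsWithStats(red.astype(np.uint8))
for i in range(1,n):
    if st[i,4]>4: print('red',st[i],ce[i],at(p,ce[i],.118)[:2],at(p,ce[i],.02)[:2])
blue=(abs(hsv[...,0].astype(int)-110)<15)&(hsv[...,1]>120)
n,l,st,ce=cv2.connectedComponentsWithStats(blue.astype(np.uint8))
for i in range(1,n):
    if st[i,4]>40:
        m=l==i; v,u=np.nonzero(m); P=np.array([at(p,(a,b),.048)[:2] for a,b in zip(u,v)])
        c=P.mean(0); w,V=np.linalg.eigh(np.cov(P.T)); print('blue',ce[i],c,V[:,1],np.degrees(np.arctan2(V[1,1],V[0,1])),np.sqrt(12*w))
for n_,z in [('handwheel',.072),('ruby_top',.072),('lens_blank',.012),('rubber_pad',.01),('spare_ruby',.008)]:
    for r in robot.regions_of(p,n_)[:1]:
        a=r['rect']; print(n_,at(p,((a[0]+a[2])/2,(a[1]+a[3])/2),z), at(p,cen(r['mask']),z))
for r in robot.regions_of(p,'top_half')[:4]:
    v,u=np.nonzero(r['mask']); rr=cv2.minAreaRect(np.float32([at(p,(a,b),.012)[:2] for a,b in zip(u,v)])*1000); print(r['conf'],cen(r['mask']),rr)
r=[r for r in robot.regions_of(q,'crank_top')][0]; print(r['rect'])
```

```text
red [216 164   2  10  14] [216.3571 167.9286] [0.6419 0.0193] [0.6702 0.0318]
red [144 177  23  22 373] [155.2922 187.3592] [0.5917 0.1568] [0.6155 0.1817]
red [262 205   8  10  66] [265.8939 209.5303] [ 0.547  -0.0983] [ 0.5667 -0.0963]
red [164 250  25  24 465] [175.9892 261.729 ] [0.4227 0.0983] [0.4313 0.1179]
blue [424.9889 177.369 ] [ 0.6534 -0.4878] [0.5419 0.8404] 57.18548043825103 [0.0235 0.078 ]
blue [379.8545 237.8826] [ 0.4992 -0.3734] [-0.3085  0.9512] 107.96906784230902 [0.0154 0.0842]
blue [449.4464 252.654 ] [ 0.4678 -0.5415] [-0.9999  0.0125] 179.2819949435479 [0.0228 0.0773]
blue [294.1309 280.8691] [ 0.3912 -0.1688] [0.1044 0.9945] 84.00452788660911 [0.0146 0.0734]
handwheel [ 0.5818 -0.1323  0.072 ] [ 0.5821 -0.1287  0.072 ]
ruby_top [0.5992 0.1631 0.072 ] [0.6009 0.167  0.072 ]
lens_blank [ 0.6748 -0.3449  0.012 ] [ 0.6774 -0.3423  0.012 ]
rubber_pad [0.4329 0.2431 0.01  ] [0.4347 0.2436 0.01  ]
spare_ruby [0.4296 0.1187 0.008 ] [0.4314 0.1185 0.008 ]
0.88 [445.4528 254.1881] ((468.8363037109375, -543.7406005859375), (85.32096099853516, 123.36035919189453), 0.3484867215156555)
0.83 [421.649  180.5381] ((655.2969360351562, -490.5179443359375), (86.22965240478516, 123.77259063720703), 55.52287673950195)
0.64 [377.7604 240.137 ] ((500.6011657714844, -377.7015075683594), (117.21114349365234, 92.99515533447266), 17.560041427612305)
0.25 [159.9574 190.3384] ((622.0875854492188, 174.83380126953125), (107.00042724609375, 140.5312957763672), 86.27288818359375)
[289.0, 192.8, 298.2, 206.6]
```

View pics/c1.png

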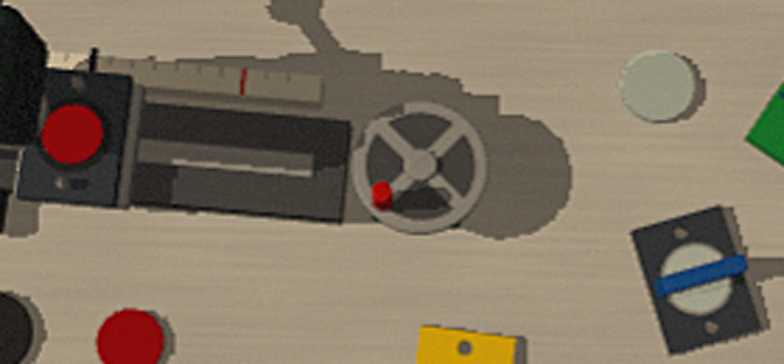

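The crop confirms that the dark grey plate with the blue handle is top_half (full-image (378,240)). The pointer is at about (164,161) and the mark at (217,169), with the red handle on the press side of the wheel.

Run:
```python
from h import *
np.set_printoptions(precision=4,suppress=True)
p=robot.read_camera('top');q=robot.read_camera('scene')
def redb(p,box):
    hsv=cv2.cvtColor(p['frame'],cv2.COLOR_RGB2HSV)
    m=((hsv[...,0]<8)|(hsv[...,0]>172))&(hsv[...,1]>110)&(hsv[...,2]>50)
    k=np.zeros_like(m);k[box[1]:box[3],box[0]:box[2]]=1
    return m&k
A=redb(p,(255,198,278,220));B=redb(q,(282,185,305,212))
from scipy.optimize import minimize
def sil(p,x,y):
    a=np.linspace(0,6.283,24);P=[proj(p,(x+.009*np.cos(t),y+.009*np.sin(t),z)) for z in(.073,.118) for t in a]
    im=np.zeros((420*4,560*4),np.uint8);cv2.fillConvexPoly(im,cv2.convexHull(np.int32(np.array(P)*4+2)),1)
    return cv2.resize(im.astype(np.float32),(560,420),interpolation=cv2.INTER_AREA)
f=lambda v:sum(abs(sil(c,*v)-m).sum() for c,m in((p,A),(q,B)))
r=minimize(f,[.55,-.097],method='Nelder-Mead',options=dict(initial_simplex=[[.55,-.097],[.555,-.097],[.55,-.092]]));print('crank',r.x,r.fun,A.sum(),B.sum())
w=at(p,(279.8,199.5),.072);rb=at(p,(155.3,187.4),.072);mk=at(p,(216.4,168.5),.015);print('wheel',w,'ruby',rb,'mark',mk)
d=(rb-w)[:2];c=r.x-w[:2];print(np.linalg.norm(c),np.degrees(np.arctan2(*d[::-1])),np.degrees(np.arctan2(*c[::-1])))
print('tool',tool([*r.x,.2]))
```

```text
crank [ 0.5501 -0.0983] 66.4375 69 78
wheel [ 0.5816 -0.1298  0.072 ] ruby [0.6028 0.1685 0.072 ] mark [0.6701 0.0322 0.015 ]
0.04458485978622476 85.93793801462871 135.02560119553965
tool [ 0.5132 -0.379   0.0326]
```

```bash
python3 -m handwheel '[[-0.1,0.513,-0.379,0.03,0,0,0],[-0.1,0.513,-0.379,0.03,0,0,0],[-0.1,0.513,-0.379,0.03,0,0,0],[-0.1,0.513,-0.379,0.03,0,0,0],[-0.1,0.513,-0.379,0.03,0,0,0],[-0.1,0.513,-0.379,0.03,0,0,0],[-0.1,0.513,-0.379,0.03,0,0,0],[-0.1,0.513,-0.379,0.03,0,0,0],[-0.1,0.513,-0.379,0.03,0,0,0],[-0.1,0.513,-0.379,0.03,0,0,0],[-0.1,0.513,-0.379,0.03,0,0,0],[-0.1,0.513,-0.379,0.03,0,0,0],[-0.1,0.513,-0.379,0.03,0,0,0],[-0.1,0.513,-0.379,0.03,0,0,0],[-0.1,0.513,-0.379,0.03,0,0,0]]' 20
python3 - <<'E'
from h import *
p=robot.read_camera('scene');save(p,'s2.png',(210,90,410,240),4)
print(tool([.5501,-.0983,.097]))
E
```

```text
t: 3.52
tool_pos: [0.5495, -0.0994, 0.2029]
orientation: [3.121, 0.358, 0.001]
force: [0.2, 0.7, 0.2]
opening: 0.0512
gripper_force: 0.0
[ 0.00065336 -0.00075951  0.10585874]
```

View pics/s2.png

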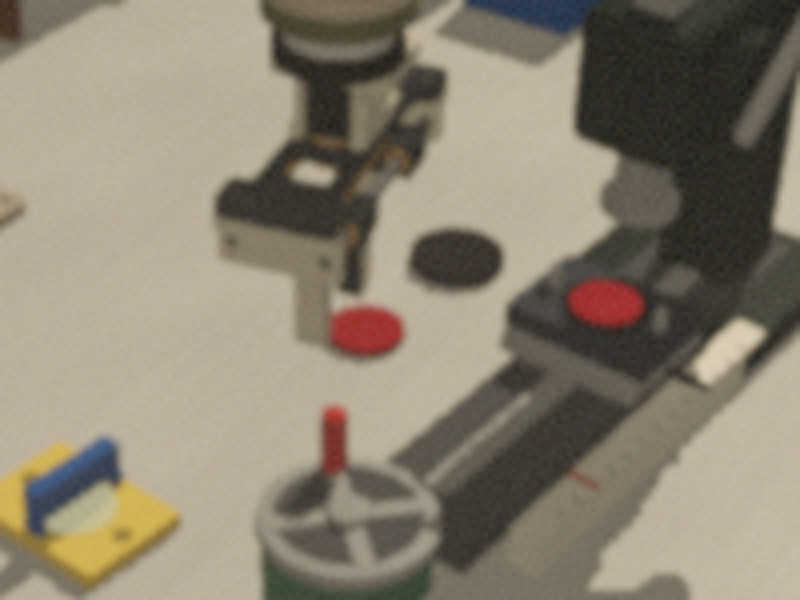

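The gripper hovers straight above the red handle (crop (335,440)), with a finger on either side. I'm going down and closing.

```bash
python3 -m handwheel '[[-0.1,0.001,-0.001,0.05,0,0,0],[-0.1,0.001,-0.001,0.106,0,0,0],[-0.1,0.001,-0.001,0.106,0,0,0],[-0.1,0.001,-0.001,0.106,0,0,0],[1,0.001,-0.001,0.106,0,0,0],[1,0.001,-0.001,0.106,0,0,0],[1,0.001,-0.001,0.106,0,0,0],[1,0.001,-0.001,0.106,0,0,0],[1,0.001,-0.001,0.106,0,0,0]]' 20
python3 - <<'E'
from h import *
np.set_printoptions(precision=4,suppress=True)
s=robot.read_state();T=np.array(s['tool_pos']);print(T,s['force'],s['opening'])
# arc: wheel (.5816,-.1298), slide 86deg; start angle from press dir +49
w=np.array([.5816,-.1298]);c0=np.array([.5501,-.0983])-w
for k in range(0,271,15):
    a=np.radians(k);M=np.array([[np.cos(a),-np.sin(a)],[np.sin(a),np.cos(a)]])
    d=M@c0-c0; print(k,np.round(R.from_rotvec(s['orientation']).as_matrix().T@[*d,0],4)[:2])
E
```

```text
t: 4.7
tool_pos: [0.5512, -0.0975, 0.0972]
orientation: [3.12, 0.36, 0.002]
force: [0.6, -1.5, 2.2]
opening: 0.0176
gripper_force: 20.0
[ 0.5512 -0.0975  0.0972] [ 0.5703 -1.5089  2.1621] 0.017607877432598347
0 [0. 0.]
15 [-0.009   0.0074]
30 [-0.0158  0.0168]
45 [-0.0199  0.0277]
60 [-0.021   0.0393]
75 [-0.0191  0.0507]
90 [-0.0143  0.0613]
105 [-0.007   0.0703]
120 [0.0025 0.0771]
135 [0.0134 0.0812]
150 [0.0249 0.0824]
165 [0.0364 0.0805]
180 [0.047  0.0757]
195 [0.056  0.0683]
210 [0.0628 0.0589]
225 [0.0669 0.048 ]
240 [0.068  0.0364]
255 [0.0661 0.0249]
270 [0.0613 0.0143]
```

```bash
python3 -m handwheel '[[1,-0.009,0.0074,0,0,0,0],[1,-0.0158,0.0168,0,0,0,0],[1,-0.0199,0.0277,0,0,0,0],[1,-0.021,0.0393,0,0,0,0],[1,-0.0191,0.0507,0,0,0,0],[1,-0.0143,0.0613,0,0,0,0],[1,-0.0143,0.0613,0,0,0,0]]'
python3 - <<'E'
from h import *
s=robot.read_state();print(tool([*(np.array([.5816,-.1298])+[-.0315,-.0315]),.097]),s['force'])
E
```

```text
t: 5.58
tool_pos: [0.5517, -0.1609, 0.0972]
orientation: [3.121, 0.359, 0.003]
force: [5.0, 0.6, 3.0]
opening: 0.0178
gripper_force: 20.0
[-1.61708342e-03 -1.20202563e-05  2.00475417e-04] [5.04200701 0.57052781 3.04448745]
```

```bash
python3 -m handwheel '[[1,0.0073,0.009,0,0,0,0],[1,0.0168,0.0158,0,0,0,0],[1,0.0277,0.0199,0,0,0,0],[1,0.0392,0.0211,0,0,0,0],[1,0.0507,0.0192,0,0,0,0],[1,0.0613,0.0144,0,0,0,0],[1,0.0703,0.007,0,0,0,0],[1,0.0771,-0.0024,0,0,0,0],[1,0.0812,-0.0133,0,0,0,0],[1,0.0823,-0.0249,0,0,0,0],[1,0.0823,-0.0249,0,0,0,0]]'
python3 - <<'E'
from h import *
p=robot.read_camera('top');save(p,'t3.png',(180,140,320,230),5)
q=robot.read_camera('scene');save(q,'s3.png',(300,130,440,230),5)
for r in robot.regions_of(p,'pointer'): print(r['conf'],r['rect'])
E
```

```text
t: 6.95
tool_pos: [0.6264, -0.1164, 0.0972]
orientation: [3.121, 0.361, 0.005]
force: [7.7, 4.5, 1.2]
opening: 0.0178
gripper_force: 20.0
0.93 [186.8, 169.6, 233.5, 219.8]
```

View pics/t3.png

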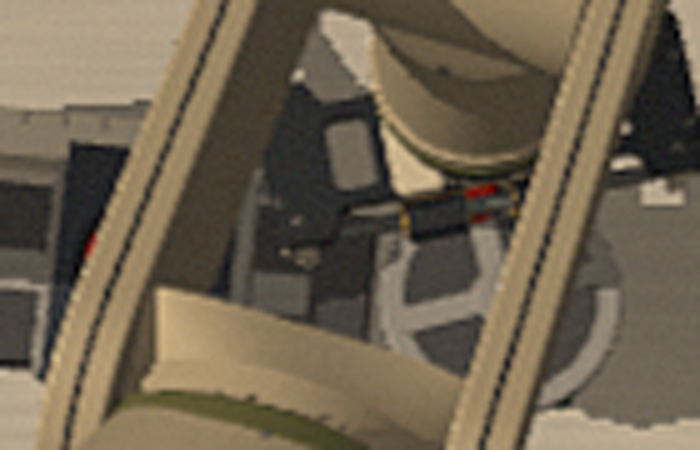

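View pics/s3.png

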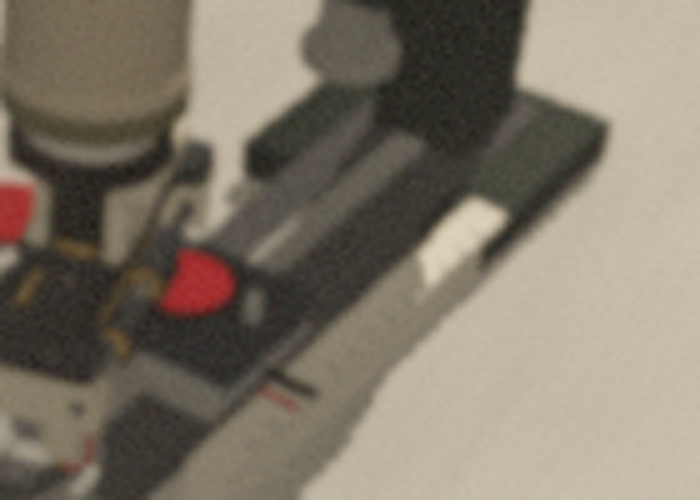

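The scene crop shows the black pointer at (293,383), just short of the red line at (282,398). I'll turn about 14° more, release, clear out and measure.

```bash
python3 -m handwheel '[[1,-0.0005,-0.0055,0,0,0,0],[1,-0.0018,-0.0108,0,0,0,0],[1,-0.0018,-0.0108,0,0,0,0],[1,-0.0018,-0.0108,0,0,0,0]]'
python3 -m handwheel '[[-0.1,0,0,0,0,0,0],[-0.1,0,0,0,0,0,0],[-0.1,0,0,0,0,0,0],[-0.1,0,0,-0.06,0,0,0],[-0.1,0,0,-0.12,0,0,0],[-0.1,-0.02,0.06,-0.12,0,0,0],[-0.1,-0.06,0.12,-0.12,0,0,0],[-0.1,-0.1,0.18,-0.12,0,0,0],[-0.1,-0.14,0.22,-0.12,0,0,0],[-0.1,-0.14,0.22,-0.12,0,0,0]]'
python3 - <<'E'
from h import *
np.set_printoptions(precision=4,suppress=True)
p=robot.read_camera('top');q=robot.read_camera('scene')
f=lambda c,b:cv2.resize(c['frame'][b[1]:b[3],b[0]:b[2],::-1],(800,300),interpolation=cv2.INTER_CUBIC)
cv2.imwrite('pics/m4.png',np.vstack([f(p,(180,150,300,195)),f(q,(320,175,400,205)) if 0 else f(q,(310,175,390,215))]))
for c in(p,q):
  hsv=cv2.cvtColor(c['frame'],cv2.COLOR_RGB2HSV); red=((hsv[...,0]<8)|(hsv[...,0]>172))&(hsv[...,1]>100)&(hsv[...,2]>60)
  n,l,st,ce=cv2.connectedComponentsWithStats(red.astype(np.uint8))
  for i in range(1,n):
    if st[i,4]>4: print('red',st[i],ce[i],at(c,ce[i],.072),at(c,ce[i],.118))
E
```

```text
t: 7.6
tool_pos: [0.6222, -0.1065, 0.0973]
orientation: [-3.121, -0.361, -0.005]
force: [7.4, 4.5, 2.6]
opening: 0.0176
gripper_force: 20.0
t: 8.85
tool_pos: [0.5322, -0.3566, 0.2162]
orientation: [3.121, 0.353, -0.002]
force: [0.1, 0.5, -0.1]
opening: 0.0511
gripper_force: 0.0
red [267 175   8  11  77] [270.5584 180.    ] [ 0.6289 -0.1064  0.072 ] [ 0.6167 -0.1069  0.118 ]
red [200 182  22  22 387] [210.4057 192.4651] [0.5941 0.0363 0.072 ] [0.5833 0.0299 0.118 ]
red [164 250  25  24 467] [175.9572 261.7323] [0.4268 0.1076 0.072 ] [0.4227 0.0984 0.118 ]
red [444  23  12  12 108] [450.      28.1574] [0.4076 1.4277 0.072 ] [0.4469 1.2921 0.118 ]
red [292 167  19  12 187] [300.9144 172.3797] [0.4839 0.0407 0.072 ] [ 0.5187 -0.0141  0.118 ]
red [324 181  22  14 242] [334.9008 187.343 ] [0.5959 0.0359 0.072 ] [ 0.6242 -0.0186  0.118 ]
red [312 203   8  19 131] [315.4427 211.5344] [ 0.6072 -0.0794  0.072 ] [ 0.6349 -0.1272  0.118 ]
red [353 207   7   5  11] [356.0909 208.9091] [ 0.6856 -0.0112  0.072 ] [ 0.7087 -0.0629  0.118 ]
```

View pics/m4.png

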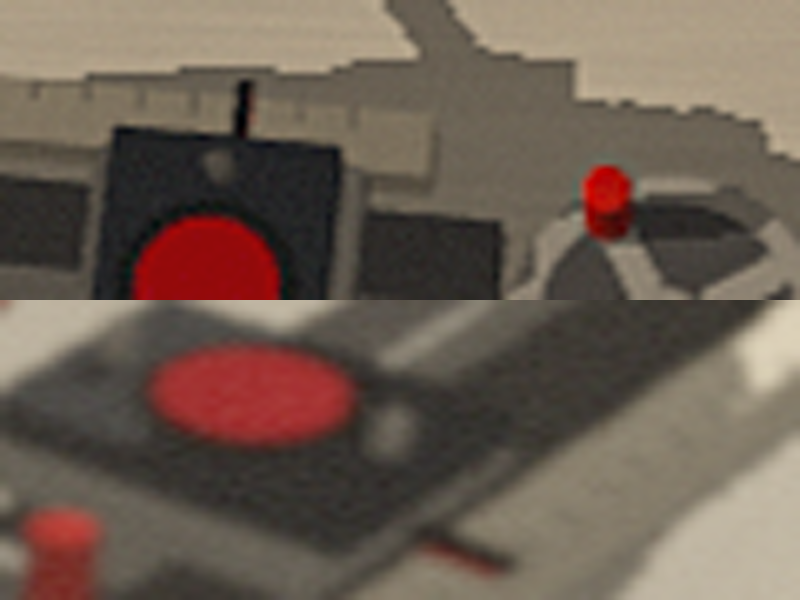

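The pointer now covers the red line in both views. In the top half of m4 it is at (243,110), with a red sliver just beside it. The handle angle gives q≈5.30, which is within 1 mm of the mark. Next I refine the plate pose from the saved first frames, and the seat from the current ones.

```bash
cat >> h.py <<'E'
from scipy.optimize import minimize
def bluemask(f,uv,rad=30):
    hsv=cv2.cvtColor(f,cv2.COLOR_RGB2HSV)
    b=((abs(hsv[...,0].astype(int)-110)<15)&(hsv[...,1]>100)).astype(np.uint8)
    n,l,st,ce=cv2.connectedComponentsWithStats(b)
    i=min((i for i in range(1,n) if st[i,4]>30),key=lambda i:np.hypot(*(ce[i]-uv)))
    return l==i
def sil(p,pts):
    P=np.array([proj(p,X) for X in pts]);im=np.zeros((1680,2240),np.uint8)
    cv2.fillConvexPoly(im,cv2.convexHull(np.int32(P*4+2)),1)
    return cv2.resize(im.astype(np.float32),(560,420),interpolation=cv2.INTER_AREA)
def box(v,hx,hy,z0,z1):
    c,s=np.cos(v[2]),np.sin(v[2])
    return [(v[0]+c*a-s*b,v[1]+s*a+c*b,z) for a in(-hx,hx) for b in(-hy,hy) for z in(z0,z1)]
def fit(views,v0,mk):
    f=lambda v:sum(abs(sil(c,mk(v))-m).sum() for c,m in views)
    v0=np.array(v0);S=[v0]+[v0+d for d in np.diag([.004,.004,.06][:len(v0)])]
    return minimize(f,v0,method='Nelder-Mead',options=dict(initial_simplex=S,xatol=1e-5))
E
python3 - <<'E'
from h import *
np.set_printoptions(precision=4,suppress=True)
p=robot.read_camera('top');q=robot.read_camera('scene')
ft=cv2.imread('pics/top0.png')[:,:,::-1].copy();fs=cv2.imread('pics/scene0.png')[:,:,::-1].copy()
A=bluemask(ft,(380,238));B=bluemask(fs,(206,277))
for vs in([(p,A),(q,B)],[(p,A)],[(q,B)]):
    r=fit(vs,[.5,-.375,np.radians(17.7)],lambda v:box(v,.008,.038,.022,.048));print('handle',r.x[:2],np.degrees(r.x[2]),r.fun,A.sum(),B.sum())
def rm(c,uv):
    hsv=cv2.cvtColor(c['frame'],cv2.COLOR_RGB2HSV); red=((hsv[...,0]<8)|(hsv[...,0]>172))&(hsv[...,1]>100)&(hsv[...,2]>60)
    n,l,st,ce=cv2.connectedComponentsWithStats(red.astype(np.uint8)); i=min(range(1,n),key=lambda i:np.hypot(*(ce[i]-uv)));return l==i
a=np.linspace(0,6.28,40)
for vs in([(p,rm(p,(210,192)))],[(q,rm(q,(335,187)))]):
    r=fit(vs,[.595,.036],lambda v:[(v[0]+.026*np.cos(t),v[1]+.026*np.sin(t),z) for t in a for z in(.068,.072)]);print('ruby',r.x,r.fun)
for d in(.0,):print('dowel_far',at(p,(213,174.5),.08))
s=robot.read_state();print(s['tool_pos'],tool([.5,-.375,.15]),s['q'])
save(p,'d5.png',(185,160,245,235),7)
E
```

```text
handle [ 0.4999 -0.3748] 19.831596990757294 256.3125 218 147
handle [ 0.5007 -0.3755] 18.766338118715698 40.125 218 147
handle [ 0.4978 -0.3722] 30.14378722677516 176.4375 218 147
ruby [0.5944 0.0366] 16.6875
ruby [0.5944 0.0383] 33.625
dowel_far [0.6364 0.0313 0.08  ]
[ 0.5351 -0.3521  0.2165] [-0.0394  0.0143  0.0665] [-0.6624  0.247   1.3864  0.0006  1.5088  0.6783]
```

View pics/d5.png

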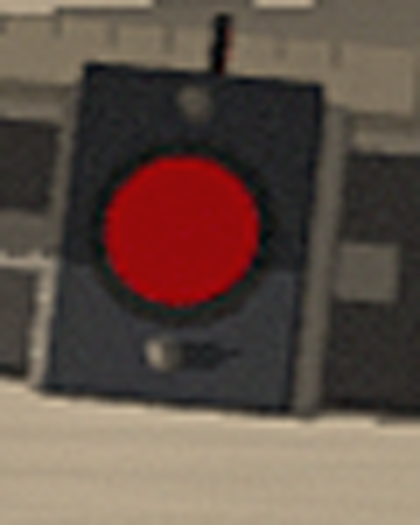

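```bash
python3 -m handwheel '[[-0.1,-0.035,0.023,0.06,0,0,-0.06],[-0.1,-0.035,0.023,0.06,0,0,-0.12],[-0.1,-0.035,0.023,0.06,0,0,-0.18],[-0.1,-0.035,0.023,0.06,0,0,-0.24],[-0.1,-0.035,0.023,0.06,0,0,-0.3],[-0.1,-0.035,0.023,0.06,0,0,-0.36],[-0.1,-0.035,0.023,0.06,0,0,-0.42],[-0.1,-0.035,0.023,0.06,0,0,-0.48],[-0.1,-0.035,0.023,0.06,0,0,-0.528],[-0.1,-0.035,0.023,0.06,0,0,-0.528],[-0.1,-0.035,0.023,0.06,0,0,-0.528]]' 45
python3 - <<'E'
from h import *
np.set_printoptions(precision=4,suppress=True)
s=robot.read_state();print(s['tool_pos'],R.from_rotvec(s['orientation']).as_matrix(),tool([.5003,-.375,.034]))
E
```

```text
t: 10.42
tool_pos: [0.5066, -0.3824, 0.1567]
orientation: [-1.845, -2.543, -0.0]
force: [0.2, 0.0, 0.5]
opening: 0.051
gripper_force: 0.0
[ 0.5066 -0.3824  0.1567] [[-0.3105  0.9506  0.0001]
 [ 0.9506  0.3105  0.0001]
 [ 0.0001  0.0001 -1.    ]] [ 0.009  -0.0037  0.1227]
```

```bash
python3 -m handwheel '[[-0.1,0.009,-0.004,0.04,0,0,0],[-0.1,0.009,-0.004,0.09,0,0,0],[-0.1,0.009,-0.004,0.123,0,0,0],[-0.1,0.009,-0.004,0.123,0,0,0],[-0.1,0.009,-0.004,0.123,0,0,0],[1,0.009,-0.004,0.123,0,0,0],[1,0.009,-0.004,0.123,0,0,0],[1,0.009,-0.004,0.123,0,0,0],[1,0.009,-0.004,0.123,0,0,0],[1,0.009,-0.004,0.123,0,0,0]]' 45
python3 -m handwheel '[[1,0,0,-0.03,0,0,0],[1,0,0,-0.08,0,0,0],[1,0,0,-0.13,0,0,0],[1,0,0,-0.13,0,0,0],[1,0,0,-0.13,0,0,0]]'
python3 - <<'E'
from h import *
np.set_printoptions(precision=4,suppress=True)
s=robot.read_state();M=R.from_rotvec(s['orientation']).as_matrix();print(s['tool_pos'],s['opening'],s['force'])
yaw=np.degrees(np.arctan2(M[1,1],M[0,1]));print('tool y ang',yaw,'rz',(yaw+3.9)/180,'shift',tool([.5944,.037,.164]))
E
```

```text
t: 11.68
tool_pos: [0.4997, -0.3762, 0.0341]
orientation: [1.841, 2.544, 0.0]
force: [1.2, 2.0, 2.2]
opening: 0.0157
gripper_force: 45.0
t: 12.3
tool_pos: [0.4984, -0.3755, 0.1616]
orientation: [-1.84, -2.543, -0.0]
force: [0.4, -0.1, -4.9]
opening: 0.0154
gripper_force: 45.0
[ 0.4984 -0.3755  0.1616] 0.015406096159264722 [ 0.3867 -0.1218 -4.9494]
tool y ang 18.203935680135093 rz 0.12279964266741718 shift [ 0.3618  0.2201 -0.0019]
```

```bash
python3 -m handwheel '[[1,0.02,0.01,-0.04,0,0,0],[1,0.08,0.05,-0.04,0,0,0.03],[1,0.13,0.08,-0.04,0,0,0.06],[1,0.18,0.11,-0.04,0,0,0.09],[1,0.23,0.14,-0.04,0,0,0.123],[1,0.28,0.17,-0.04,0,0,0.123],[1,0.33,0.2,-0.04,0,0,0.123],[1,0.362,0.22,-0.02,0,0,0.123],[1,0.362,0.22,-0.005,0,0,0.123],[1,0.362,0.22,-0.005,0,0,0.123],[1,0.362,0.22,-0.005,0,0,0.123]]'
python3 - <<'E'
from h import *
np.set_printoptions(precision=4,suppress=True)
q=robot.read_camera('scene');p=robot.read_camera('top')
f=lambda c,b:cv2.resize(c['frame'][b[1]:b[3],b[0]:b[2],::-1],(400,400),interpolation=cv2.INTER_CUBIC)
cv2.imwrite('pics/h6.png',np.hstack([f(q,(290,130,390,230)),f(p,(160,130,260,230))]))
s=robot.read_state();print(s['tool_pos'],s['orientation'],s['force'])
z0=s['tool_pos'][2]-.034
for z in (0,):
  r=fit([(q,bluemask(q['frame'],proj(q,[*s['tool_pos'][:2],z0+.035])))],[*s['tool_pos'][:2],-.068],lambda v:box(v,.008,.038,z0+.022,z0+.048));print(r.x,r.fun)
E
```

```text
t: 13.68
tool_pos: [0.5946, 0.0353, 0.1679]
orientation: [-2.297, -2.142, 0.002]
force: [0.5, -0.4, -3.5]
opening: 0.0157
gripper_force: 45.0
[0.5954 0.0353 0.1693] [2.2976 2.1416 0.0008] [-0.1629  0.0373 -4.887 ]
[0.5967 0.0087 0.4009] 109.4375
```

View pics/h6.png

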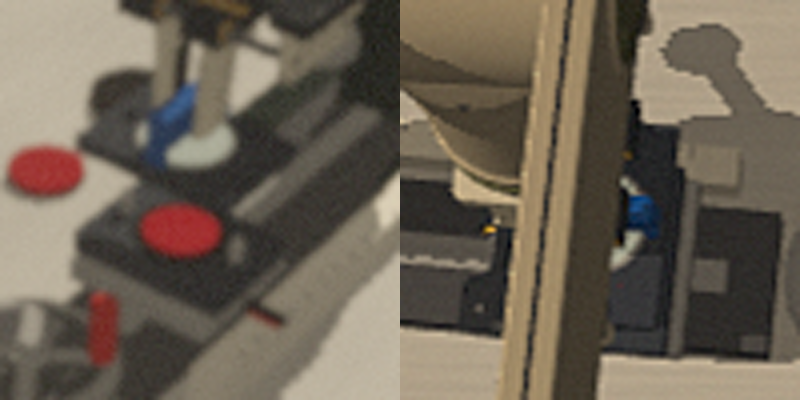

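Run:
```python
from h import *
np.set_printoptions(precision=1,suppress=True)
q=robot.read_camera('scene');p=robot.read_camera('top');s=robot.read_state();T=s['tool_pos'];print(T)
z0=T[2]-.034;v=[T[0],T[1],-.068]
for c,o in((q,(290,130)),(p,(160,130))):
    k=lambda X:(proj(c,X)-o+.5)*4
    print('handle');[print(np.array(X[2]-z0),k(X)) for X in box(v,.008,.038,z0+.022,z0+.048)]
    print('plate');[print(k(X)) for X in box(v,.058,.042,z0,z0+.012)]
# overlay edges enlarged
def ov(c,b):
    K=8;f=cv2.resize(c['frame'][b[1]:b[3],b[0]:b[2],::-1],None,fx=K,fy=K,interpolation=cv2.INTER_CUBIC)
    f=cv2.convertScaleAbs(f,alpha=1.6,beta=20)
    for bx,col in((box(v,.008,.038,z0+.022,z0+.048),(0,255,255)),(box(v,.058,.042,z0,z0+.012),(0,255,0)),(box([.5944,.037,-.068],.058,.042,.05,.068),(255,0,255))):
        P=[tuple(np.int32((proj(c,X)-[b[0],b[1]]+.5)*K)) for X in bx]
        for i in range(8):
            for j in(1,2,4):
                if not i&j: cv2.line(f,tuple(map(int,P[i])),tuple(map(int,P[i|j])),col,1)
    return f
a=ov(q,(302,140,352,215));b_=ov(p,(200,145,250,220));cv2.imwrite('pics/o7.png',np.hstack([a,b_]))
```

```text
[0.6 0.  0.2]
handle
0.021999999999999992 [145.7 146.5]
0.048000000000000015 [148.1 112. ]
0.021999999999999992 [212.7  95.3]
0.048000000000000015 [215.8  61.5]
0.021999999999999992 [166.6 155.7]
0.048000000000000015 [169.3 121.1]
0.021999999999999992 [233.2 103.9]
0.048000000000000015 [236.6  70. ]
plate
[ 77.  149.3]
[ 77.7 134. ]
[151.5  94.4]
[152.6  79.4]
[227.1 217.1]
[228.8 201.4]
[298.7 157. ]
[300.7 141.7]
handle
0.021999999999999992 [252.3 233.8]
0.048000000000000015 [247.4 222.2]
0.021999999999999992 [115.7 220.9]
0.048000000000000015 [107.6 209. ]
0.021999999999999992 [255.6 205.9]
0.048000000000000015 [250.8 193.6]
0.021999999999999992 [119.4 193.1]
0.048000000000000015 [111.4 180.5]
plate
[253.  330.4]
[250.8 326.2]
[103.8 316.3]
[100. 312.]
[276.5 131.8]
[274.6 125.6]
[130.2 118.1]
[126.8 111.8]
```

View pics/o7.png

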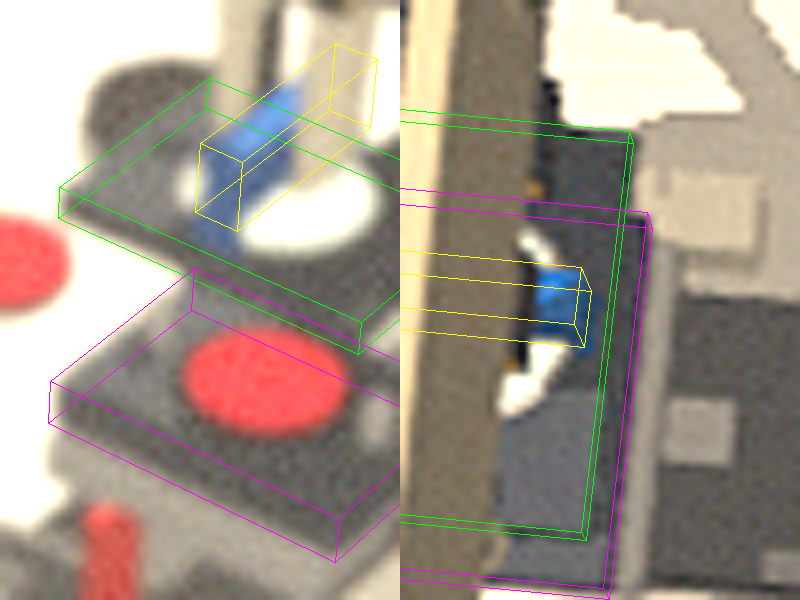

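Both overlays agree: the held plate is square, and it sits within about 2 mm of being over the seat. I'm applying that correction and starting down.

```bash
python3 -m handwheel '[[1,0.0016,-0.001,0.01,0,0,0],[1,0.0016,-0.001,0.03,0,0,0],[1,0.0016,-0.001,0.045,0,0,0],[1,0.0016,-0.001,0.053,0,0,0],[1,0.0016,-0.001,0.053,0,0,0],[1,0.0016,-0.001,0.053,0,0,0]]'
python3 -c "
from h import *;s=robot.read_state();print(s['force'],s['wrist_torque'],s['tool_pos'])"
```

```text
t: 14.62
tool_pos: [0.5946, 0.0381, 0.1162]
orientation: [2.296, 2.144, 0.001]
force: [0.5, -1.0, -4.5]
opening: 0.0153
gripper_force: 45.0
[ 0.49875165 -1.01074954 -4.4737584 ] [-0.00353731 -0.1276793   0.00065369] [0.59463035 0.03814261 0.1161764 ]
```

```bash
python3 -m handwheel '[[1,0,0,0.003,0,0,0],[1,0,0,0.006,0,0,0],[1,0,0,0.008,0,0,0],[1,0,0,0.008,0,0,0]]'
python3 -c "
from h import *;s=robot.read_state();print(s['force'],s['wrist_torque'],s['tool_pos'])"
```

```text
t: 15.12
tool_pos: [0.594, 0.0381, 0.1073]
orientation: [-2.296, -2.144, 0.001]
force: [-0.4, -0.4, -4.5]
opening: 0.0156
gripper_force: 45.0
[-0.37186346 -0.38837453 -4.51650717] [-0.08004408 -0.08813979  0.03601847] [0.59404301 0.03813218 0.10734443]
```

```bash
python3 -m handwheel '[[1,0,0,0.002,0,0,0],[1,0,0,0.004,0,0,0],[1,0,0,0.006,0,0,0],[1,0,0,0.006,0,0,0]]' 58
python3 -c "
from h import *;s=robot.read_state();print(s['force'],s['wrist_torque'],s['tool_pos'])"
```

```text
t: 15.62
tool_pos: [0.5945, 0.0381, 0.1024]
orientation: [2.296, 2.144, 0.001]
force: [-4.6, 1.1, 6.5]
opening: 0.0156
gripper_force: 58.0
[-4.55594344  1.06006799  6.48964308] [-0.04887201  0.83204421  0.03080922] [0.5945182  0.03813681 0.10244548]
```

```bash
python3 -m handwheel '[[1,0,0,0.001,0,0,0],[1,0,0,0.002,0,0,0],[1,0,0,0.003,0,0,0],[1,0,0,0.003,0,0,0],[1,0,0,0.003,0,0,0]]' 60
python3 -c "
from h import *;s=robot.read_state();print(s['force'],s['wrist_torque'],s['tool_pos'])"
```

```text
t: 16.25
tool_pos: [0.5945, 0.0382, 0.102]
orientation: [2.296, 2.144, 0.001]
force: [-15.2, -0.7, 24.1]
opening: 0.0156
gripper_force: 60.0
[-15.19376964  -0.73050603  24.10672539] [-9.66011941e-02  2.63938906e+00 -1.86164477e-03] [0.59453892 0.03815822 0.10202148]
```

It has stopped at TCP z = 0.102, which puts the underside at 0.068, so flush. There is a side load though, so I'll ease it off in x.

```bash
python3 -m handwheel '[[1,0,-0.0007,0,0,0,0],[1,0,-0.0014,0,0,0,0],[1,0,-0.0014,0,0,0,0],[1,0,-0.0014,0,0,0,0]]' 60
python3 - <<'E'
from h import *
s=robot.read_state();print(s['force'],s['wrist_torque'],s['tool_pos'],s['orientation'])
q=robot.read_camera('scene');p=robot.read_camera('top');T=s['tool_pos']
f=lambda c,b:cv2.convertScaleAbs(cv2.resize(c['frame'][b[1]:b[3],b[0]:b[2],::-1],(400,600),interpolation=cv2.INTER_CUBIC),alpha=1.5,beta=15)
cv2.imwrite('pics/f8.png',np.hstack([f(q,(308,150,368,240)),f(p,(190,135,250,225))]))
E
```

```text
t: 16.75
tool_pos: [0.5945, 0.0381, 0.102]
orientation: [2.294, 2.142, 0.004]
force: [-7.2, -0.7, 18.5]
opening: 0.0157
gripper_force: 60.0
[-7.21479994 -0.74594709 18.45011592] [-0.10678096  1.50674759 -0.03219104] [0.59450673 0.03813303 0.10202089] [2.29425288 2.14196324 0.00434199]
```

View pics/f8.png

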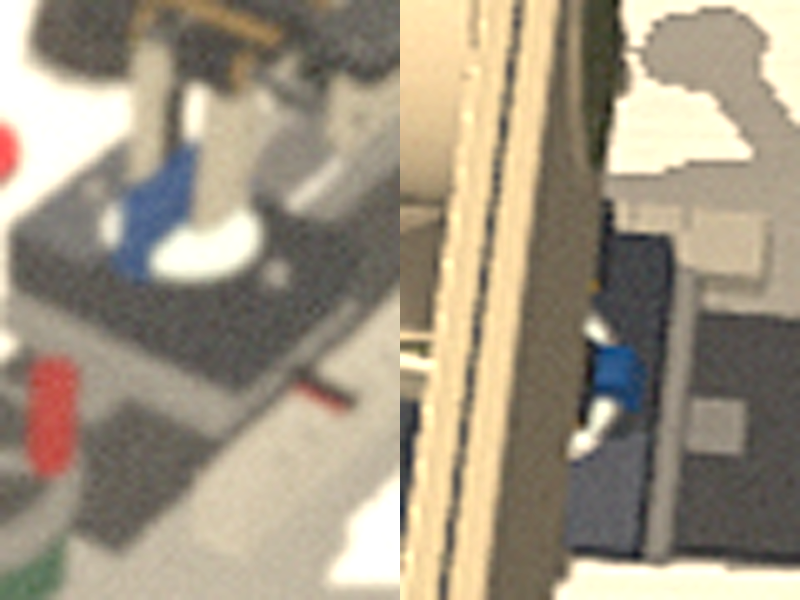

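The picture shows the halves closed with no gap, and a pin tip standing in each hole at (275,272) and (95,185). The pointer is still at the red line at (325,390). The push reads 18.5 N, well over the roughly 8 N needed on top of the plate's weight.

```bash
python3 -c "
from plant import robot;print(robot.close_job())"
```

```text
the job is handed in; nothing more can be done
None
```

The job is handed in: the carriage is wound out so the pointer is at the red line (within about 1 mm by my estimate), and the top half is on both pins, pushed flush and still held down with about 18 N. It took about 17 s, and I didn't touch the three discs.

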